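Index a pot on the banding wheel and set the brake

TASK

With a fingertip, push the spokes of the banding wheel round until the handle of the pot standing on it points the same way as the flat arrow on the wheel's base, and leave it still there. Then push the brake lever round until it stops against its stop pin. Do not touch the pot itself, do not pick anything up, and leave the things round about where they stand.

Things in the scene. Friction and masses are not known exactly. Their poses are not given: they have to be found in the camera images.
- wheel_base: fixed dark steel base of the banding wheel: foot 170 across, 12 high. Origin on the wheel's vertical axis at bench level; its x axis is the direction of the flat arrow, z up. A 12 high tongue runs out from the foot on its +y side and carries the brake lever. Above the foot turns an aluminium disc 156 across, its top 70 above the bench
- wheel (a joint): angle of the disc with its four spokes, growing anticlockwise from above; 0 when spoke0 lies along the arrow. Turns either way with no end stop in reach, light friction (about 0.15 N m), stays where it is left; the brake lever does not alter this in the simulation
- index_tip (a point): point of the flat aluminium arrow that lies on the bench, fixed to the base, 180 from the wheel's axis, 12 above the bench
- spoke0_end (a point): centre of the black ball (22 across) ending one of the wheel's four equal level spokes, 90 degrees apart, numbered anticlockwise from above: steel rod 14 thick, its middle 60 above the bench, bare from 78 to 114 from the wheel's axis; ball at 125
- spoke1_end (a point): centre of the black ball (22 across) ending one of the wheel's four equal level spokes, 90 degrees apart, numbered anticlockwise from above: steel rod 14 thick, its middle 60 above the bench, bare from 78 to 114 from the wheel's axis; ball at 125
- spoke2_end (a point): centre of the black ball (22 across) ending one of the wheel's four equal level spokes, 90 degrees apart, numbered anticlockwise from above: steel rod 14 thick, its middle 60 above the bench, bare from 78 to 114 from the wheel's axis; ball at 125
- spoke3_end (a point): centre of the black ball (22 across) ending one of the wheel's four equal level spokes, 90 degrees apart, numbered anticlockwise from above: steel rod 14 thick, its middle 60 above the bench, bare from 78 to 114 from the wheel's axis; ball at 125
- pot: low round open terracotta pot with one short stub handle, standing loose in the middle of the wheel and carried round with it: 100 across, 42 high, rim 112 above the bench; origin at the centre of its underside, x axis towards the handle
- pot_handle (a point): outer end of the pot's stub handle (18 wide, 12 thick), 76 from the pot's axis, 98 above the bench; nothing of the pot reaches farther out than 78
- brake (a joint): angle of the brake lever about its upright pivot: grows anticlockwise seen from above, from 0 (released) to 1.1 rad (against the upright stop pin); stays where it is left, light friction (about 0.1 N m)
- brake_pivot (a point): on the brake lever's pivot axis, 166 from the wheel's axis, at the height of the lever, 50 above the bench
- brake_end (a point): centre of the black ball (22 across) at the end of the brake lever, a level steel rod 13 thick; 76 from its pivot, 50 above the bench. The stop pin, 10 thick and 54 high, stands 33 from the pivot on the anticlockwise side
- beaker: bystander: brown clay beaker, 60 wide, 65 high, open top, upright
- cone: bystander: olive cone-shaped stopper, 56 wide at the foot, 85 high
- jar: bystander: small round olive jar, 60 wide, 66 high
- can: bystander: bare metal can, 74 wide, 100 high
- brush: bystander: paint brush lying flat
- spatula: bystander: spatula lying flat
- bowl: bystander: brown clay bowl, 110 wide, 45 high
There are look-alikes about, which are no part of the job. Of the things that look like the pot, the middle-sized one is meant.

How it is judged:
By the outcome, as a careful person would: the job done as asked, in the order asked, and still so for the second after the job is handed in, with the robot touching nothing.
It also fails if it takes over 64 s, if anything falls off the work surface, if the arm or the gripper's body presses on something with over 40 N, if the wrist force passes 120 N, or if a joint passes its speed limit or range.

ROBOT

A 6-joint arm with a two-finger parallel gripper is mounted at the origin on the work surface. World frame = base frame: x ahead of the robot, y to its left, z up, the work surface at z = 0. Lengths are in m, angles in rad, forces in N, time in s.
With the tool pointing down it reaches from about 0.3 to 0.825 m from the base axis. Payload 5.4 kg.
Tool frame: the origin (TCP) lies at the very end of the fingers, on their centre line; the grasp point (between the pads) lies 19 mm behind it (arm.grasp_offset is the distance from the TCP to the grasp point, in m); z points along the fingers, y is the line along which they close (so a half turn about z gives the same grasp; the last joint's range is limited). The gripper opens to 92 mm and grips with 3 to 60 N. Pads are 20 mm wide; open, the fingers measure 128 mm over their backs; the gripper's body (75 mm by 189 mm) begins 69 mm behind the grasp point.
Start: joints at [0.957, 0.158, 1.597, -0, 1.386, -0.21], TCP at [0.226, 0.529, 0.215] pointing down, gripper open.
Joint ranges: [-2.91, 2.91], [-0.94, 2.29], [0.18, 2.7], [-1.29, 4.43], [0.17, 2.64], [-3, 3]. Speed limits (rad/s): [2.57, 2.57, 3.14, 3.14, 3.14, 3.14].

INTERFACE

Orientations are given as [roll, pitch, yaw] about the fixed x, y, z axes, in that order (R = Rz(yaw) Ry(pitch) Rx(roll)).
In Python, from cell import monitor, vision, arm gives the robot as it stands.
- The arm moves only by the tool play_rows, never from a script. Its argument "series" is a list of rows, each a list of 7 numbers: the turn, a rotation vector about the tool's x, y, z in units of 5 degrees (1.0 is 5 degrees), then the shift along the tool's x, y, z in units of 25 mm (1.0 is 25 mm), then the opening, from -1 (shut) to 1 (fully open). A call has 1 to 8 rows; each row is the pose to reach, as a shift and turn from the pose commanded when the call began, along the tool's axes at that moment; what a row does not reach only later rows make up. A row lasts 1/8 s, in which the tool goes at most 62.5 mm and 10.7 degrees, less where a joint would pass 70% of its speed; a pose out of reach is approached as far as the arm can. A call with a gripper value outside its range is refused whole. The fingers move at their own pace and stop on an object; the grip force is fixed at half the most. Time passes only in rows, so rows that repeat a pose let the fingers close. It gives the time, the measured TCP pose, the force, the opening and the grip force at its end, in the units of the state.
- monitor.state(): the state, without advancing time (a new reading comes with each control period).
- vision.read_camera(name): name is "side" or "top" or "wrist"; returns a dict with "color" (480x640x3 uint8, red, green, blue), "K" (3x3 intrinsics, pixels), "world_from_camera" (4x4, takes a point from camera to world coordinates); the wrist camera has in their place "T_tool_cam" (4x4, takes a point from camera to tool coordinates, whose origin is the TCP and whose axes are the flange's). Camera axes: x right, y down, z forward; pixel columns grow to the right and rows downward; lengths in m; the calibration is good to about 2 mm. A picture is of the moment at which its call begins: read the wrist's pose just before it. There is no depth.
- arm.job_done(): hands the job in; it is judged then, once.
The state is a dict: "t": time; "joints": joint angles; "joint_vel": joint speeds; "tau": joint torques, N m; "ee_pos": TCP position; "ee_rot": TCP orientation; "ft_force": force on the tool from outside, world axes, zero at the start; "wrist_torque": the same for the moment, N m; "width": opening from 0.0 (shut) to 1.0 (fully open); "grip_force": force on a finger pad.
Only numpy, scipy, OpenCV 4.12 (cv2) and the standard library are available. Lean on these libraries where they do the work, as an engineer would, in place of code of your own. Each camera call takes 0.05 s, during which the arm holds its last target. There are 200 camera calls.

## Working session

There is one attempt and no reset: what is moved stays moved. The work goes in short steps, Python scripts to look and compute and a tool call to move; the robot and the scene stay as the last step left them, time stands still between calls to the robot, and variables do not carry over. Pictures are saved under pics/ and viewed, at most 10 in all, crops included, and the job is handed in when it is done.

Besides the shell and the picture viewer there is one more tool, called after "Call:" as a command line: name --pt "numbers of a row" for each row, then --argument value for the rest. play_rows: Moves the arm, as the interface text tells. Its arguments: {"type":"object","properties":{"series":{"type":"array","items":{"type":"array","items":{"type":"number"}}}},"required":["series"]}

```bash
mkdir -p pics; cat > h.py <<'E'
import numpy as np, cv2
from cell import monitor, vision, arm
def grab(n):
    s=monitor.state(); c=vision.read_camera(n); return s,c
def ray(c,u,v,z):
    T=c["world_from_camera"]; d=T[:3,:3]@np.linalg.inv(c["K"])@np.array([u,v,1.]); o=T[:3,3]
    return o+d*(z-o[2])/d[2]
def proj(c,p):
    T=np.linalg.inv(c["world_from_camera"]); q=c["K"]@(T[:3,:3]@np.asarray(p)+T[:3,3]); return q[:2]/q[2]
def save(n,im): cv2.imwrite("pics/"+n,cv2.cvtColor(im,cv2.COLOR_RGB2BGR))
E
python3 - <<'E'
from h import *
for n in("top","side"):
    s,c=grab(n); save(n+"0.png",c["color"]); print(n,c["K"].tolist(),c["world_from_camera"].round(3).tolist())
    np.savez("pics/"+n+".npz",**c)
print(s)
E
```

```text
top [[451.00107740790804, 0.0, 314.01249544673703], [0.0, 451.00107740790804, 234.86823403448548], [0.0, 0.0, 1.0]] [[-0.059, -0.977, 0.203, 0.329], [-0.998, 0.057, -0.015, 0.005], [0.003, -0.204, -0.979, 1.124], [0.0, 0.0, 0.0, 1.0]]
side [[516.980311089306, 0.0, 321.89019029854603], [0.0, 516.980311089306, 239.14382613001956], [0.0, 0.0, 1.0]] [[0.998, -0.049, 0.037, 0.517], [-0.056, -0.491, 0.869, -1.118], [-0.025, -0.87, -0.493, 0.724], [0.0, 0.0, 0.0, 1.0]]
{'t': 0.05, 'joints': array([ 9.56919251e-01,  1.59041880e-01,  1.59821701e+00, -7.62007128e-06,
        1.38617414e+00, -2.10115661e-01]), 'joint_vel': array([ 0.00134254, -0.00046077,  0.00049136,  0.0018831 ,  0.00065433,
        0.00055379]), 'tau': array([-2.08224810e-04, -3.86847818e+01, -3.23288047e+01,  7.04016094e-02,
        3.38899344e-02, -6.31741682e-05]), 'ee_pos': array([0.2255739 , 0.52823739, 0.21363056]), 'ee_rot': array([-3.13979119e+00, -3.76529166e-04,  2.73783231e+00]), 'ft_force': array([-0.53618781,  0.05208754,  0.28513607]), 'wrist_torque': array([ 0.02466434,  0.04686964, -0.02372289]), 'grip_force': 0.0, 'width': 1.0011098918248091}
```

View pics/top0.png

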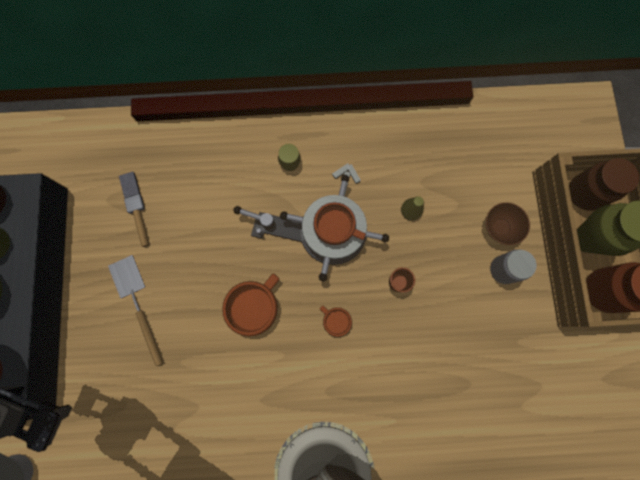

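View pics/side0.png

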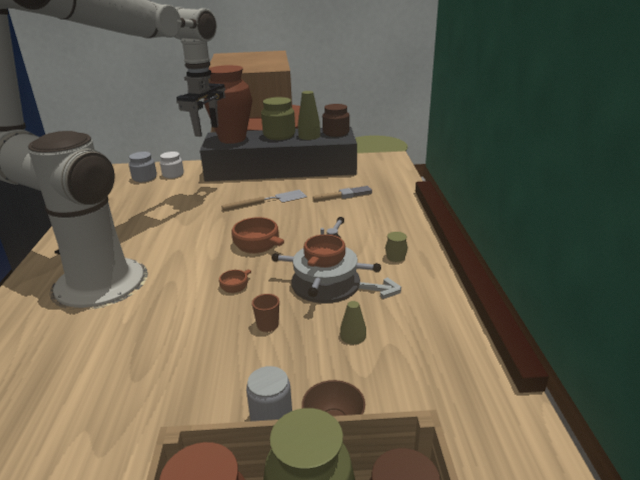

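Pot candidates in the top view are (333,222) on the wheel, (250,308) large, and (337,321) small. The one on the wheel is the middle-sized one and is the one meant. I'll confirm it in an enlarged crop.

```bash
python3 - <<'E'
from h import *
c=dict(np.load("pics/top.npz")); im=c["color"]
a=cv2.resize(im[150:300,215:415],None,fx=4,fy=4,interpolation=cv2.INTER_CUBIC)
a=np.clip(a.astype(float)*1.4,0,255).astype(np.uint8)
save("crop.png",a)
hsv=cv2.cvtColor(im,cv2.COLOR_RGB2HSV)
# dark balls
m=(im.max(2)<45).astype(np.uint8); m[:150]=0;m[300:]=0;m[:,:215]=0;m[:,415:]=0
n,l,st,ce=cv2.connectedComponentsWithStats(m)
for i in range(1,n):
    if st[i,4]>15: print(st[i],ce[i].round(1),ray(c,*ce[i],.06).round(4))
E
```

```text
[342 176   6   5  16] [345.1 177.9] [ 0.6898 -0.0961  0.06  ]
[235 207   5   6  19] [236.8 209.8] [0.6238 0.1733 0.06  ]
[281 213   5   7  26] [283.3 215.8] [0.6021 0.061  0.06  ]
[266 223   9   7  21] [270.1 226.9] [0.5764 0.094  0.06  ]
[383 235   5   6  21] [385. 238.] [ 0.533  -0.1808  0.06  ]
[320 274   6   7  30] [322.4 277. ] [ 0.448  -0.0247  0.06  ]
```

View pics/crop.png

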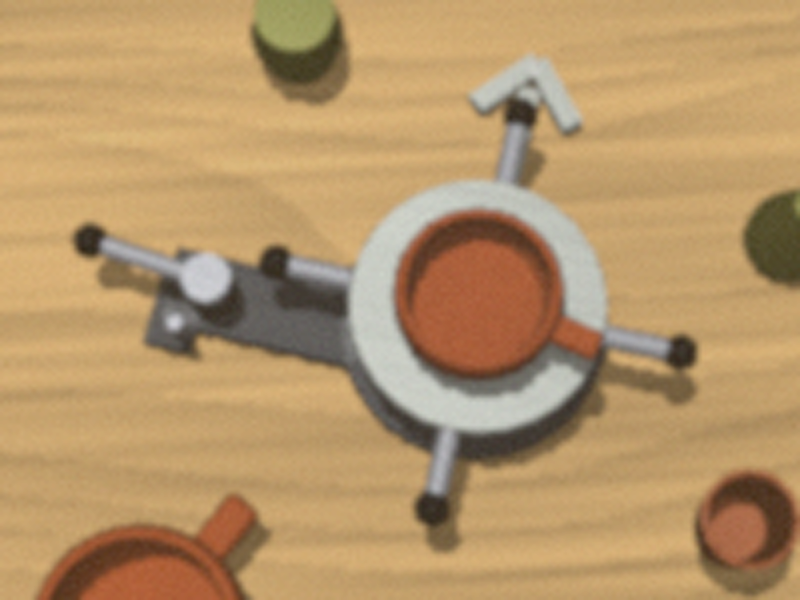

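The crop confirms it. The pot on the wheel is middle-sized, with its handle at about px (361,235). The arrow tip is at about (348,164), the brake pivot at (266,219), the lever ball at (237,210), and the stop pin at (259,230). Next I'll measure the angles.

```bash
cat >> h.py <<'E'
def seg(c,u0,u1,v0,v1):
    """pot blob in window: rim centre (z .112) & handle end (z .098)"""
    im=c["color"]; hsv=cv2.cvtColor(im,cv2.COLOR_RGB2HSV)
    m=((hsv[...,0]<12)&(hsv[...,1]>140)&(hsv[...,2]>60)).astype(np.uint8)
    w=np.zeros_like(m); w[v0:v1,u0:u1]=m[v0:v1,u0:u1]
    n,l,st,ce=cv2.connectedComponentsWithStats(w); i=1+np.argmax(st[1:,4]); return (l==i).astype(np.uint8)
E
python3 - <<'E'
from h import *
c=dict(np.load("pics/top.npz"))
balls=[(345.1,177.9),(283.3,215.8),(322.4,277),(385,238)]
B=np.array([ray(c,u,v,.062)[:2] for u,v in balls]); C=B.mean(0); print("C",C,np.hypot(*(B-C).T),np.degrees(np.arctan2(*(B-C).T[::-1])))
tip=ray(c,215+533/4,150+58/4,.012)[:2]; d=tip-C; print("tip",tip,np.hypot(*d),np.degrees(np.arctan2(d[1],d[0])))
piv=ray(c,215+205/4,150+278/4,.06)[:2]; d=piv-C; print("piv",piv,np.hypot(*d),np.degrees(np.arctan2(d[1],d[0])))
be=ray(c,236.8,209.8,.05)[:2]; d=be-piv; print("bend",be,np.hypot(*d),np.degrees(np.arctan2(d[1],d[0])))
m=seg(c,290,380,190,270); v,u=np.nonzero(m); P=np.array([ray(c,a,b,.098)[:2] for a,b in zip(u,v)])
# pot body: erode away handle
k=cv2.morphologyEx(m,cv2.MORPH_OPEN,cv2.getStructuringElement(cv2.MORPH_ELLIPSE,(17,17)))
h=cv2.morphologyEx(m&~k,cv2.MORPH_OPEN,np.ones((3,3),np.uint8)); n,l,st,ce=cv2.connectedComponentsWithStats(h); i=1+np.argmax(st[1:,4]); print("handle",st[i],ce[i])
(cx,cy),r=cv2.minEnclosingCircle(cv2.findContours(k,0,2)[0][0]); pc=ray(c,cx,cy,.105)[:2]; hp=ray(c,*ce[i],.1)[:2]; 
for o in(pc,C): d=hp-o; print("pot",o,np.hypot(*d),np.degrees(np.arctan2(d[1],d[0])))
for n,p in dict(cone=(413,212),beaker=(401,285),jar=(289,160)).items(): q=ray(c,*p,.01)[:2]; print(n,q,np.hypot(*(q-C)))
E
```

```text
C [ 0.56777228 -0.06001134] [0.12660066 0.12553471 0.12524181 0.12556022] [ -16.44249196   74.33735597  163.54074055 -106.28290373]
tip [ 0.74216215 -0.1114505 ] 0.18181807440927578 -16.434289605551392
piv [0.59533574 0.10266577] 0.16499572124693 80.38332891291799
bend [0.62657113 0.1749545 ] 0.0787483900278425 66.6312126310529
handle [354 231  10   8  59] [358.62711864 234.28813559]
pot [ 0.55816535 -0.05979817] 0.05757616341615166 -110.91162194027758
pot [ 0.56777228 -0.06001134] 0.06147582675247684 -119.37724931981444
cone [ 0.60576437 -0.26710884] 0.2105534920880571
beaker [ 0.42238398 -0.21830623] 0.2149302889226394
jar [0.76422357 0.04198785] 0.2213525363707364
```

```bash
cat >> h.py <<'E'
def row(p,yawdeg):
    s=monitor.state(); y=s["ee_rot"][2]; e=np.asarray(p)-s["ee_pos"]
    x=np.array([np.cos(y),np.sin(y),0]); yy=np.array([np.sin(y),-np.cos(y),0])
    t=(np.degrees(y)-yawdeg+180)%360-180
    return "turn z %.2f  shift %.3f %.3f %.3f"%(t/5,e@x/.025,e@yy/.025,-e[2]/.025)
E
python3 - <<'E'
from h import *
c=vision.read_camera("wrist"); print(c["K"].tolist(),c["T_tool_cam"].round(3).tolist())
print(row((.4865,.003,.25),73))
E
```

```text
[[366.21473693913873, 0.0, 321.8331770235846], [0.0, 366.21473693913873, 239.62610629657283], [0.0, 0.0, 1.0]] [[-0.001, -0.959, -0.284, 0.081], [1.0, -0.001, -0.001, -0.002], [0.001, -0.284, 0.959, -0.17], [0.0, 0.0, 0.0, 1.0]]
turn z 16.77  shift -17.851 -15.224 -1.446
```

Call:
play_rows --pt "0 0 2.1 -2.2 -1.9 -1.4 -1" --pt "0 0 4.2 -4.4 -3.8 -1.4 -1" --pt "0 0 6.3 -6.6 -5.7 -1.4 -1" --pt "0 0 8.4 -8.8 -7.6 -1.4 -1" --pt "0 0 10.5 -11 -9.5 -1.4 -1" --pt "0 0 12.6 -13.2 -11.4 -1.4 -1" --pt "0 0 14.7 -15.5 -13.3 -1.4 -1" --pt "0 0 16.8 -17.85 -15.2 -1.4 -1"

```text
t: 1.15
ee_pos: [0.445, 0.0843, 0.2496]
ee_rot: [3.141, -0.0, 1.265]
ft_force: [1.3, 0.5, -1.2]
width: 0.15
grip_force: 0.0
```

```bash
python3 - <<'E'
from h import *
print(row((.4865,.003,.25),-16.5))
E
```

```text
turn z 17.80  shift -2.602 2.562 -0.017
```

Call:
play_rows --pt "0 0 2.1 -1 1 0 -1" --pt "0 0 4.2 -2.6 2.5 0 -1" --pt "0 0 6.3 -2.6 2.5 0 -1" --pt "0 0 8.4 -2.6 2.5 0 -1" --pt "0 0 10.5 -2.6 2.5 0 -1" --pt "0 0 12.6 -2.6 2.5 0 -1" --pt "0 0 14.7 -2.6 2.5 0 -1" --pt "0 0 16.8 -2.6 2.5 0 -1"

```text
t: 2.15
ee_pos: [0.4849, 0.0058, 0.2492]
ee_rot: [-3.142, 0.001, -0.2]
ft_force: [0.0, 0.3, 0.0]
width: 0.004
grip_force: 0.0
```

Call:
play_rows --pt "0 0 0 0 0 0 -1" --pt "0 0 0 0 0 0 -1"

```text
t: 2.4
ee_pos: [0.485, 0.0058, 0.2494]
ee_rot: [-3.142, 0.0, -0.191]
ft_force: [-0.7, 0.4, -0.2]
width: 0.006
grip_force: 0.0
```

```bash
cat >> h.py <<'E'
from scipy.spatial.transform import Rotation as Ro
def wrist():
    s=monitor.state(); c=vision.read_camera("wrist"); T=np.eye(4); T[:3,:3]=Ro.from_euler("xyz",s["ee_rot"]).as_matrix(); T[:3,3]=s["ee_pos"]
    c["world_from_camera"]=T@c["T_tool_cam"]; return c
E
python3 - <<'E'
from h import *
print(row((.4865,.003,.25),-16.5), monitor.state()["ee_pos"])
c=wrist(); save("w1.png",c["color"]); np.savez("pics/w1.npz",**c)
for p in[(.5678,-.06,.112),(.742,-.1115,.012)]: print(proj(c,p))
E
```

```text
turn z 1.11  shift 0.080 0.097 -0.023 [0.48499834 0.00576841 0.2494342 ]
[381.03055125 112.33633114]
[391.98461083 -91.74711492]
```

View pics/w1.png

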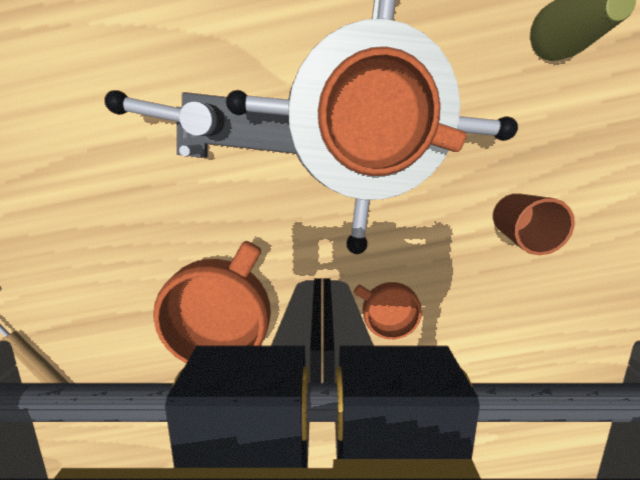

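The wrist picture shows the pot rim centred near (380,111), the handle end near (464,143), the spoke balls at (507,128), (357,243) and (237,102), and the brake ball at (116,102).

```bash
cat >> h.py <<'E'
def handle(c,win,C=(.5678,-.0600)):
    m=seg(c,*win); k=cv2.morphologyEx(m,cv2.MORPH_OPEN,cv2.getStructuringElement(cv2.MORPH_ELLIPSE,(41,41)))
    k2=cv2.dilate(k,np.ones((5,5),np.uint8))
    h=cv2.morphologyEx(m&(1-k2),cv2.MORPH_OPEN,np.ones((5,5),np.uint8)); n,l,st,ce=cv2.connectedComponentsWithStats(h); i=1+np.argmax(st[1:,4])
    ct=max(cv2.findContours(k,0,2)[0],key=cv2.contourArea); (a,b),ax,_=cv2.fitEllipse(ct)
    pc=ray(c,a,b,.11)[:2]; v,u=np.nonzero(l==i); P=np.array([ray(c,x,y,.104)[:2] for x,y in zip(u,v)])
    hp=P.mean(0); out=np.hypot(*(P-pc).T).max()
    for o in(pc,np.array(C)): d=hp-o; print("centre",o.round(4),"handle r %.4f ang %.2f"%(np.hypot(*d),np.degrees(np.arctan2(d[1],d[0]))))
    vx=cv2.fitLine(P.astype(np.float32),cv2.DIST_L2,0,.01,.01).ravel(); print("axes",ax,"rmax",out,"line ang",np.degrees(np.arctan2(vx[1],vx[0])))
E
python3 - <<'E'
from h import *
c=dict(np.load("pics/w1.npz")); handle(c,(290,480,20,200))
C=np.array([.5678,-.06])
for p in[(507,128),(357,243),(237,102)]: q=ray(c,*p,.06)[:2]; d=q-C; print("ball",q,np.hypot(*d),np.degrees(np.arctan2(d[1],d[0])))
print("bend",ray(c,116,102,.05)[:2],"piv",ray(c,198,118,.058)[:2],"pin",ray(c,184,150,.054)[:2])
print("bigpot top edge",ray(c,212,258,.06),ray(c,245,243,.055),"small top",ray(c,392,282,.03))
print("beaker",ray(c,545,225,.065))
E
```

```text
centre [ 0.5674 -0.0559] handle r 0.0631 ang -117.62
centre [ 0.5678 -0.06  ] handle r 0.0597 ang -119.75
axes (112.66291046142578, 121.43814086914062) rmax 0.07806467324818314 line ang 63.664703
ball [ 0.53215019 -0.18234865] 0.1274366530245735 -106.24500612609692
ball [ 0.44763807 -0.02554389] 0.12500445073968292 163.99989845092747
ball [0.60282473 0.06055404] 0.12553886673904635 73.7997622566534
bend [0.62581347 0.17487402] piv [0.59640694 0.10040259] pin [0.57099043 0.12339536]
bigpot top edge [0.46040769 0.12504492 0.06      ] [0.46835899 0.08867843 0.055     ] small top [ 0.38398853 -0.05852437  0.03      ]
beaker [ 0.43185278 -0.21263379  0.065     ]
```

```bash
python3 - <<'E'
from h import *
print(row((.486,.0025,.042),-16.3))
E
```

```text
turn z 1.06  shift 0.063 0.119 8.298
```

Call:
play_rows --pt "0 0 1.06 0.06 0.12 0 -1" --pt "0 0 1.06 0.06 0.12 1.5 -1" --pt "0 0 1.06 0.06 0.12 3 -1" --pt "0 0 1.06 0.06 0.12 4.5 -1" --pt "0 0 1.06 0.06 0.12 6 -1" --pt "0 0 1.06 0.06 0.12 7.5 -1" --pt "0 0 1.06 0.06 0.12 8.3 -1" --pt "0 0 1.06 0.06 0.12 8.3 -1"

```text
t: 3.45
ee_pos: [0.4844, 0.0028, 0.0406]
ee_rot: [3.141, 0.004, -0.286]
ft_force: [-0.8, 0.3, 0.4]
width: 0.002
grip_force: 0.0
```

```bash
cat >> h.py <<'E'
C=np.array([.5678,-.06])
def arc(phis,C=C):
    s=monitor.state(); y=s["ee_rot"][2]; p=s["ee_pos"][:2]-C
    x=np.array([np.cos(y),np.sin(y)]); yy=np.array([np.sin(y),-np.cos(y)])
    print("at r %.4f ang %.2f yaw %.2f"%(np.hypot(*p),np.degrees(np.arctan2(p[1],p[0])),np.degrees(y)), s["ee_pos"].round(4),s["ft_force"].round(1))
    for f in phis:
        a=np.radians(f); e=np.array([[np.cos(a),-np.sin(a)],[np.sin(a),np.cos(a)]])@p-p
        print("[0, 0, %.2f, %.2f, %.2f, 0, -1],"%(-f/5,e@x/.025,e@yy/.025),end=" ")
    print()
E
python3 -c "
from h import *
arc([4,8,12,16,20,24,28,32])"
```

```text
at r 0.1044 ang 142.99 yaw -16.36 [0.4844 0.0028 0.0406] [-0.8  0.3  0.4]
[0, 0, -0.80, -0.09, 0.28, 0, -1], [0, 0, -1.60, -0.17, 0.56, 0, -1], [0, 0, -2.40, -0.22, 0.84, 0, -1], [0, 0, -3.20, -0.25, 1.13, 0, -1], [0, 0, -4.00, -0.27, 1.43, 0, -1], [0, 0, -4.80, -0.26, 1.72, 0, -1], [0, 0, -5.60, -0.23, 2.01, 0, -1], [0, 0, -6.40, -0.19, 2.29, 0, -1],
```

Call:
play_rows --pt "0 0 0 0 0.2 0 -1" --pt "0 0 0 0 0.4 0 -1"

```text
t: 3.7
ee_pos: [0.4842, -0.0078, 0.0434]
ee_rot: [3.142, -0.003, -0.286]
ft_force: [0.3, -0.8, 0.2]
width: 0.007
grip_force: 0.0
```

```bash
python3 -c "
from h import *
arc([4,8,12,16,20,24,28,32])"
```

```text
at r 0.0986 ang 147.99 yaw -16.41 [ 0.4842 -0.0078  0.0434] [ 0.3 -0.8  0.2]
[0, 0, -0.80, -0.06, 0.27, 0, -1], [0, 0, -1.60, -0.11, 0.54, 0, -1], [0, 0, -2.40, -0.14, 0.81, 0, -1], [0, 0, -3.20, -0.15, 1.09, 0, -1], [0, 0, -4.00, -0.13, 1.36, 0, -1], [0, 0, -4.80, -0.10, 1.64, 0, -1], [0, 0, -5.60, -0.05, 1.91, 0, -1], [0, 0, -6.40, 0.02, 2.17, 0, -1],
```

Call:
play_rows --pt "0 0 -0.8 -0.06 0.27 0 -1" --pt "0 0 -1.6 -0.11 0.54 0 -1" --pt "0 0 -2.4 -0.14 0.81 0 -1" --pt "0 0 -3.2 -0.15 1.09 0 -1" --pt "0 0 -4.0 -0.13 1.36 0 -1" --pt "0 0 -4.8 -0.1 1.64 0 -1" --pt "0 0 -5.6 -0.05 1.91 0 -1" --pt "0 0 -6.4 0.02 2.17 0 -1"

```text
t: 4.7
ee_pos: [0.4693, -0.0598, 0.0433]
ee_rot: [3.141, -0.003, 0.274]
ft_force: [0.9, 1.5, -0.1]
width: 0.004
grip_force: 0.8
```

```bash
python3 - <<'E'
from h import *
arc([4,8,12,16,20,24,28,32])
c=wrist(); save("w2.png",c["color"]); np.savez("pics/w2.npz",**c)
E
```

```text
at r 0.0985 ang 179.88 yaw 15.68 [ 0.4693 -0.0598  0.0433] [ 0.9  1.5 -0.1]
[0, 0, -0.80, -0.07, 0.27, 0, -1], [0, 0, -1.60, -0.11, 0.54, 0, -1], [0, 0, -2.40, -0.14, 0.81, 0, -1], [0, 0, -3.20, -0.15, 1.09, 0, -1], [0, 0, -4.00, -0.14, 1.36, 0, -1], [0, 0, -4.80, -0.11, 1.64, 0, -1], [0, 0, -5.60, -0.06, 1.91, 0, -1], [0, 0, -6.40, 0.01, 2.17, 0, -1],
```

View pics/w2.png

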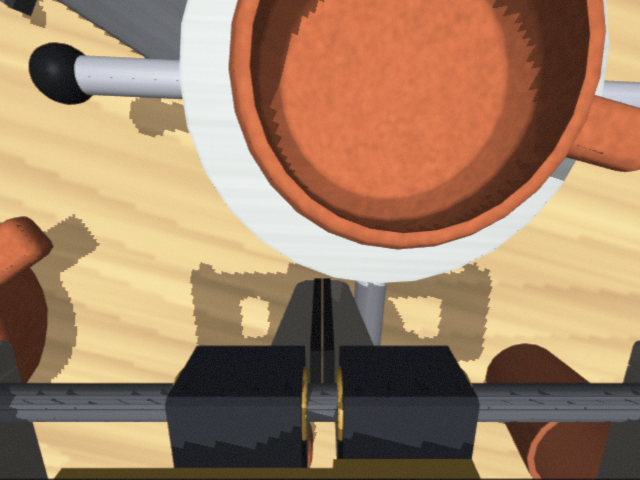

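The finger sits against the spoke at (370,315), and the pot is turning with the wheel, with its handle now at (610,130).

Call:
play_rows --pt "0 0 -0.8 -0.07 0.27 0 -1" --pt "0 0 -1.6 -0.11 0.54 0 -1" --pt "0 0 -2.4 -0.14 0.81 0 -1" --pt "0 0 -3.2 -0.15 1.09 0 -1" --pt "0 0 -4.0 -0.14 1.36 0 -1" --pt "0 0 -4.8 -0.11 1.64 0 -1" --pt "0 0 -5.6 -0.06 1.91 0 -1" --pt "0 0 -6.4 0.01 2.17 0 -1"

```text
t: 5.75
ee_pos: [0.4833, -0.1116, 0.0428]
ee_rot: [3.141, -0.001, 0.831]
ft_force: [-0.6, 2.0, 0.5]
width: 0.008
grip_force: 0.9
```

```bash
python3 -c "
from h import *
arc([4,8,12,16,20,24,28,32])"
```

```text
at r 0.0990 ang -148.55 yaw 47.63 [ 0.4833 -0.1116  0.0428] [-0.6  2.   0.5]
[0, 0, -0.80, -0.07, 0.27, 0, -1], [0, 0, -1.60, -0.12, 0.54, 0, -1], [0, 0, -2.40, -0.15, 0.81, 0, -1], [0, 0, -3.20, -0.16, 1.09, 0, -1], [0, 0, -4.00, -0.15, 1.37, 0, -1], [0, 0, -4.80, -0.12, 1.64, 0, -1], [0, 0, -5.60, -0.07, 1.91, 0, -1], [0, 0, -6.40, -0.01, 2.18, 0, -1],
```

Call:
play_rows --pt "0 0 -0.8 -0.07 0.27 0 -1" --pt "0 0 -1.6 -0.12 0.54 0 -1" --pt "0 0 -2.4 -0.15 0.81 0 -1" --pt "0 0 -3.2 -0.16 1.09 0 -1" --pt "0 0 -4.0 -0.15 1.37 0 -1" --pt "0 0 -4.8 -0.12 1.64 0 -1" --pt "0 0 -5.2 -0.1 1.77 0 -1" --pt "0 0 -5.6 -0.07 1.91 0 -1"

```text
t: 6.75
ee_pos: [0.5172, -0.1452, 0.0424]
ee_rot: [3.142, 0.0, 1.32]
ft_force: [-2.9, 0.5, 1.5]
width: 0.007
grip_force: 0.8
```

```bash
python3 - <<'E'
from h import *
arc([4,8,10])
c=wrist(); save("w3.png",c["color"]); np.savez("pics/w3.npz",**c)
c=vision.read_camera("top"); a=cv2.resize(c["color"][150:300,215:415],None,fx=3,fy=3,interpolation=cv2.INTER_CUBIC); 
b=cv2.resize(wrist()["color"],(400,300)); o=np.zeros((450,600,3),np.uint8); o[:]=a; save("t3.png",o); np.savez("pics/t3.npz",**c)
E
```

```text
at r 0.0991 ang -120.71 yaw 75.62 [ 0.5172 -0.1452  0.0424] [-2.9  0.5  1.5]
[0, 0, -0.80, -0.07, 0.27, 0, -1], [0, 0, -1.60, -0.12, 0.54, 0, -1], [0, 0, -2.00, -0.14, 0.68, 0, -1],
```

View pics/t3.png

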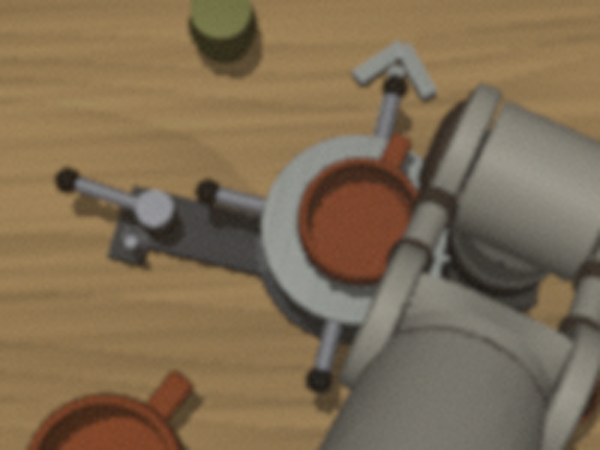

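The handle now points up and right in the crop, at about (400,148), which is roughly 10° short. I'll push 10° more, back off, lift and measure.

Call:
play_rows --pt "0 0 -0.4 -0.04 0.13 0 -1" --pt "0 0 -0.8 -0.07 0.27 0 -1" --pt "0 0 -1.2 -0.09 0.4 0 -1" --pt "0 0 -1.6 -0.12 0.54 0 -1" --pt "0 0 -2.0 -0.14 0.68 0 -1" --pt "0 0 -2.0 -0.14 0.68 0 -1"

```text
t: 7.65
ee_pos: [0.5332, -0.1527, 0.0421]
ee_rot: [3.141, 0.0, 1.494]
ft_force: [-0.8, -0.1, -0.5]
width: 0.0
grip_force: 0.0
```

Call:
play_rows --pt "0 0 0 0 -0.3 0 -1" --pt "0 0 0 0 -0.6 0 -1" --pt "0 0 0 0 -0.6 -2 -1" --pt "0 0 0 0 -0.6 -4 -1" --pt "0 0 0 0 -0.6 -6 -1" --pt "0 0 0 0 -0.6 -8 -1" --pt "0 0 0 0 -0.6 -8.4 -1" --pt "0 0 0 0 -0.6 -8.4 -1"

```text
t: 8.65
ee_pos: [0.5176, -0.1515, 0.252]
ee_rot: [3.141, 0.0, 1.493]
ft_force: [0.0, 0.7, -0.4]
width: 0.006
grip_force: 0.0
```

```bash
python3 - <<'E'
from h import *
print(monitor.state()["ee_pos"])
c=wrist(); save("w4.png",c["color"]); np.savez("pics/w4.npz",**c)
for p in[(.5678,-.06,.112),(.742,-.1115,.012)]: print(proj(c,p))
E
```

```text
[ 0.51756869 -0.15145988  0.2520191 ]
[376.83453683 109.56968001]
[525.31005695 151.18784134]
```

View pics/w4.png

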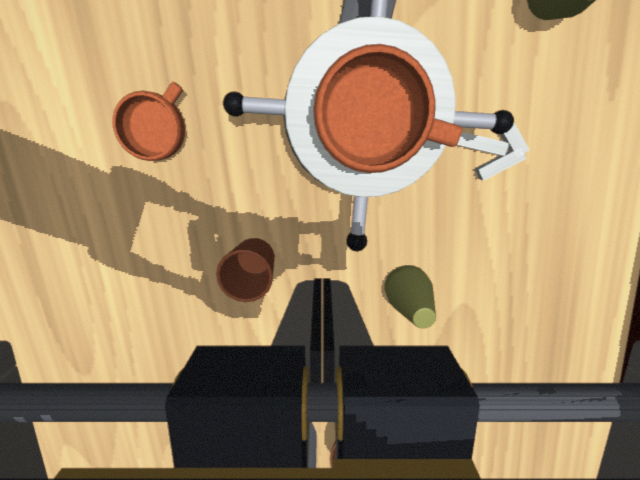

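The handle end at (461,133) now lies over the arrow, whose tip is at (525,151). I'll measure the remaining error.

```bash
python3 - <<'E'
from h import *
c=dict(np.load("pics/w4.npz")); handle(c,(290,480,20,200))
g=c["color"]; A=lambda d:round(float(np.degrees(np.arctan2(d[1],d[0]))),2)
B=np.array([ray(c,*p,.06)[:2] for p in[(503,121),(356,241),(233,103)]])
C2=(B[0]+B[2])/2; print("balls",[A(b-C) for b in B],"centre here",C2, "spoke line",A(B[0]-B[2]))
tip=ray(c,526,151,.012)[:2]; print("tip",tip,A(tip-C2),A(tip-C),np.hypot(*(tip-C2)))
# arrow: bright low-saturation pixels right of the handle
hsv=cv2.cvtColor(g,cv2.COLOR_RGB2HSV); m=((hsv[...,1]<40)&(hsv[...,2]>150)).astype(np.uint8); w=np.zeros_like(m); w[125:185,463:532]=m[125:185,463:532]
v,u=np.nonzero(w); P=np.array([ray(c,x,y,.012)[:2] for x,y in zip(u,v)]); print("arrow px mean",A(P.mean(0)-C2),len(P))
ct=max(cv2.findContours(w,0,2)[0],key=cv2.contourArea)[:,0]; q=ray(c,*map(float,ct[ct[:,0].argmax()]),.012)[:2]; print("tip auto",ct[ct[:,0].argmax()],A(q-C2))
E
```

```text
centre [ 0.562  -0.0632] handle r 0.0412 ang 20.03
centre [ 0.5678 -0.06  ] handle r 0.0346 ang 18.38
axes (109.58191680908203, 114.56951141357422) rmax 0.07836964765402808 line ang -52.065468
balls [-7.89, -98.46, 171.67] centre here [ 0.56785561 -0.05952283] spoke line -8.11
tip [ 0.74273317 -0.11135805] -16.51 -16.36 0.18239805698363584
arrow px mean -18.64 1522
tip auto [528 150] -16.06
```

```bash
cat >> h.py <<'E'
A=lambda d:round(float(np.degrees(np.arctan2(d[1],d[0]))),2)
def handle2(c,win,g):
    """g: rough handle angle. Midpoints of the handle's two edges at several radii, z .104 (top face)."""
    m=seg(c,*win); v,u=np.nonzero(m); P=np.array([ray(c,x,y,.104)[:2] for x,y in zip(u,v)])
    k=cv2.morphologyEx(m,cv2.MORPH_OPEN,cv2.getStructuringElement(cv2.MORPH_ELLIPSE,(51,51)))
    (a,b),ax,_=cv2.fitEllipse(max(cv2.findContours(k,0,2)[0],key=cv2.contourArea)); pc=ray(c,a,b,.11)[:2]
    e=np.array([np.cos(np.radians(g)),np.sin(np.radians(g))]); n=np.array([-e[1],e[0]]); L=(P-pc)@e; W=(P-pc)@n
    L-=0; M=[]
    for r in np.arange(.056,.076,.002):
        s=(abs(L-r)<.0012)&(abs(W)<.02)
        if s.sum()>4: M.append((r,(W[s].min()+W[s].max())/2,np.ptp(W[s])))
    M=np.array(M); print("pc",pc.round(4),ax); print((M*1000).round(1).tolist())
    s=np.polyfit(M[:,0],M[:,1],1)[0]; print("ang by slope %.2f, from pot centre %.2f"%(g+np.degrees(np.arctan(s)),g+np.degrees(np.arctan2(M[:,1].mean(),M[:,0].mean()))))
E
python3 - <<'E'
from h import *
handle2(dict(np.load("pics/w1.npz")),(290,480,20,200),-117)
handle2(dict(np.load("pics/w4.npz")),(290,475,20,200),-18)
E
```

```text
pc [ 0.5672 -0.0557] (112.43421173095703, 120.19902801513672)
[[56.0, -0.2, 16.2], [58.0, -0.4, 16.0], [60.0, -0.3, 16.3], [62.0, -0.4, 16.3], [64.0, -0.4, 16.2], [66.0, -0.6, 16.0], [68.0, -0.5, 16.3], [70.0, -0.4, 16.0], [72.0, -0.6, 16.3], [74.0, -0.8, 16.1]]
ang by slope -118.28, from pot centre -117.40
pc [ 0.5619 -0.0634] (109.54320526123047, 113.79396057128906)
[[56.0, 1.4, 16.1], [58.0, 1.3, 16.0], [60.0, 1.5, 16.3], [62.0, 1.5, 16.0], [64.0, 1.3, 16.4], [66.0, 1.4, 15.8], [68.0, 1.3, 16.0], [70.0, 1.1, 16.4], [72.0, 1.0, 16.4], [74.0, 1.0, 16.0]]
ang by slope -19.34, from pot centre -16.88
```

```bash
sed -i 's/hsv\[...,2\]>60)/hsv[...,2]>25)/; s/hsv\[...,1\]>140/hsv[...,1]>125/' h.py; python3 - <<'E'
from h import *
for f,g in(("w1",-118),("w4",-19)):
    c=dict(np.load(f"pics/{f}.npz")); handle2(c,(290,475,20,200),g); print(cv2.boundingRect(seg(c,290,475,20,200)))
E
```

```text
pc [ 0.5685 -0.0573] (113.9354248046875, 127.12838745117188)
[[56.0, -1.3, 16.5], [58.0, -1.3, 16.5], [60.0, -1.3, 16.5], [62.0, -1.3, 16.5], [64.0, -1.3, 16.5], [66.0, -1.3, 16.5], [68.0, -1.3, 16.5], [70.0, -1.2, 16.8], [72.0, -1.0, 16.3], [74.0, -1.3, 16.3]]
ang by slope -117.56, from pot centre -119.12
(319, 48, 147, 128)
pc [ 0.562  -0.0633] (110.07976531982422, 114.3355712890625)
[[56.0, 2.4, 16.3], [58.0, 2.2, 16.0], [60.0, 2.4, 16.5], [62.0, 2.2, 16.6], [64.0, 2.2, 16.0], [66.0, 2.5, 15.8], [68.0, 2.5, 16.0], [70.0, 2.4, 16.6], [72.0, 2.3, 16.6], [74.0, 2.3, 16.3]]
ang by slope -18.90, from pot centre -16.95
(314, 45, 148, 128)
```

Call:
play_rows --pt "0 0 0 0 0 2 -1" --pt "0 0 0 0 0 4 -1" --pt "0 0 0 0 0 6 -1" --pt "0 0 0 0 0 8 -1" --pt "0 0 0 0 0 8.4 -1" --pt "0 0 0 0 0.25 8.4 -1" --pt "0 0 0 0 0.5 8.4 -1" --pt "0 0 0 0 0.5 8.4 -1"

```text
t: 9.7
ee_pos: [0.5323, -0.1533, 0.0442]
ee_rot: [3.138, 0.002, 1.494]
ft_force: [-1.1, 0.4, 0.7]
width: 0.006
grip_force: 0.0
```

```bash
python3 -c "
from h import *
a=np.radians(2.9); R=np.array([[np.cos(a),-np.sin(a)],[np.sin(a),np.cos(a)]])
q=C+R@(np.array([.5332,-.1527])-C); s=monitor.state(); print(s['ee_pos'],s['ee_rot'][2],q); print(row((*q,.042),85.6+2.9))"
```

```text
[ 0.53228992 -0.15328894  0.04416679] 1.493677906722215 [ 0.53793428 -0.1543318 ]
turn z -0.58  shift -0.024 0.228 0.087
```

Next: push that small amount, back off, lift, and look again.

Call:
play_rows --pt "0 0 -0.2 0 0.08 0.05 -1" --pt "0 0 -0.4 -0.01 0.16 0.05 -1" --pt "0 0 -0.58 -0.02 0.23 0.05 -1" --pt "0 0 -0.58 -0.02 0.23 0.05 -1" --pt "0 0 -0.58 -0.02 0.23 0.05 -1"

```text
t: 10.32
ee_pos: [0.536, -0.1533, 0.0407]
ee_rot: [3.141, -0.0, 1.544]
ft_force: [-0.5, 0.6, 0.9]
width: 0.003
grip_force: 0.2
```

Call:
play_rows --pt "0 0 0 0 -0.3 0 -1" --pt "0 0 0 0 -0.6 0 -1" --pt "0 0 0 0 -0.6 -2 -1" --pt "0 0 0 0 -0.6 -4 -1" --pt "0 0 0 0 -0.6 -6 -1" --pt "0 0 0 0 -0.6 -8 -1" --pt "0 0 0 0 -0.6 -8.4 -1" --pt "0 0 0 0 -0.6 -8.4 -1"

```text
t: 11.32
ee_pos: [0.5208, -0.153, 0.2508]
ee_rot: [3.141, 0.0, 1.544]
ft_force: [0.1, -0.9, 0.3]
width: 0.003
grip_force: 0.0
```

```bash
python3 - <<'E'
from h import *
c=wrist(); save("w5.png",c["color"]); np.savez("pics/w5.npz",**c); handle2(c,(290,475,20,200),-16.5)
m=((c["color"].max(2)<40)).astype(np.uint8); m[265:]=0
n,l,st,ce=cv2.connectedComponentsWithStats(m)
for i in range(1,n):
    if 150<st[i,4]<900: q=ray(c,*ce[i],.06)[:2]; print(ce[i].round(1),st[i,4],q.round(4),round(float(np.hypot(*(q-C))),4),A(q-C))
a=cv2.resize(c["color"][20:200,270:550],None,fx=2.8,fy=2.8,interpolation=cv2.INTER_CUBIC); 
for z,r,col in((.012,.18,(0,0,255)),):
    pass
save("w5c.png",a)
E
```

```text
pc [ 0.5641 -0.0629] (113.50420379638672, 119.30975341796875)
[[56.0, 0.5, 16.5], [58.0, 0.4, 16.0], [60.0, 0.4, 16.5], [62.0, 0.3, 16.6], [64.0, 0.3, 16.2], [66.0, 0.1, 16.0], [68.0, 0.2, 16.6], [70.0, -0.1, 17.0], [72.0, 0.1, 16.6], [74.0, 0.4, 15.8]]
ang by slope -17.41, from pot centre -16.26
[234.8 101.9] 301 [ 0.4421 -0.0462] 0.1264 173.73
[504.2 126.1] 279 [ 0.6934 -0.0746] 0.1264 -6.64
[355.3 242.7] 238 [ 0.5532 -0.1855] 0.1264 -96.65
```

View pics/w5c.png

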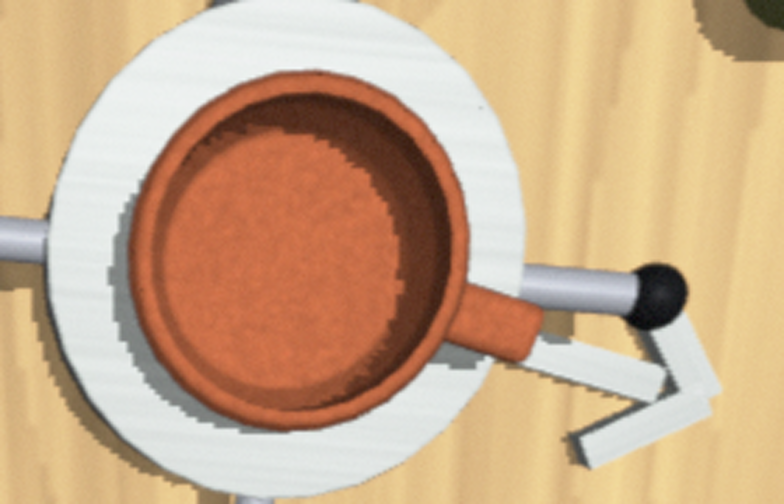

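Handle is at about -17.5° and the arrow at -16.4°. I'll nudge about 1.2° more.

Call:
play_rows --pt "0 0 -0.24 0 0 2 -1" --pt "0 0 -0.24 0 0 4 -1" --pt "0 0 -0.24 0 0 6 -1" --pt "0 0 -0.24 0 0 8.4 -1" --pt "0 0 -0.24 0 0 8.4 -1" --pt "0 0 -0.24 0 0.4 8.4 -1" --pt "0 0 -0.24 0 0.6 8.4 -1" --pt "0 0 -0.24 0.02 0.69 8.4 -1"

```text
t: 12.38
ee_pos: [0.5399, -0.1539, 0.043]
ee_rot: [3.139, 0.002, 1.565]
ft_force: [-1.4, -0.9, 1.2]
width: -0.0
grip_force: 0.8
```

Call:
play_rows --pt "0 0 0 0 0 0 -1" --pt "0 0 0 0 0 0 -1" --pt "0 0 0 0 -0.3 0 -1" --pt "0 0 0 0 -0.6 0 -1" --pt "0 0 0 0 -0.6 -2.5 -1" --pt "0 0 0 0 -0.6 -5 -1" --pt "0 0 0 0 -0.6 -7.5 -1" --pt "0 0 0 0 -0.6 -8.4 -1"

```text
t: 13.38
ee_pos: [0.5244, -0.1537, 0.2558]
ee_rot: [3.135, 0.004, 1.565]
ft_force: [0.6, 0.2, 0.1]
width: 0.003
grip_force: 0.0
```

```bash
python3 - <<'E'
from h import *
c=wrist(); save("w6.png",c["color"]); np.savez("pics/w6.npz",**c); handle2(c,(290,475,20,200),-16.5)
m=((c["color"].max(2)<40)).astype(np.uint8); m[265:]=0
n,l,st,ce=cv2.connectedComponentsWithStats(m)
for i in range(1,n):
    if 150<st[i,4]<900: q=ray(c,*ce[i],.06)[:2]; print(ce[i].round(1),A(q-C))
# brake
be=np.array([.6262,.1749]); pv=np.array([.5959,.1015]); print("lever",np.hypot(*(be-pv)),A(be-pv)); s=monitor.state(); print(s["ee_pos"],s["ee_rot"][2],s["joints"].round(2))
E
```

```text
pc [ 0.5623 -0.0622] (109.97624969482422, 115.75252532958984)
[[56.0, 2.5, 16.2], [58.0, 2.3, 16.5], [60.0, 2.3, 16.6], [62.0, 2.4, 16.3], [64.0, 2.3, 16.3], [66.0, 2.4, 15.5], [68.0, 2.5, 16.3], [70.0, 2.4, 16.3], [72.0, 2.7, 16.3], [74.0, 2.6, 16.3]]
ang by slope -15.62, from pot centre -14.36
[232.7 104.1] 175.84
[498.7 123.5] -4.54
[634.5 244.8] -24.94
[354.  240.9] -94.55
lever 0.07940812301018076 67.57
[ 0.52498435 -0.15401163  0.25724899] 1.564766740921825 [-0.51  0.05  1.63  0.    1.45 -0.5 ]
```

The handle now sits within about 1° of the arrow. Next is the brake lever. Its pivot is near (0.5965, 0.105), and it lies at about 67° in world angle. I'll move over to its clockwise side.

```bash
python3 -c "
from h import *
print(row((.651,.138,.2),67.3)); print(monitor.state()['ee_pos'])"
```

```text
turn z 4.47  shift 11.711 4.970 2.290
[ 0.52498435 -0.15401163  0.25724899]
```

Call:
play_rows --pt "0 0 1 2 1 0 -1" --pt "0 0 2 4 2 0 -1" --pt "0 0 3 6 3 0 -1" --pt "0 0 4 8 4 0 -1" --pt "0 0 4.5 10 5 0.5 -1" --pt "0 0 4.5 11.7 5 1.5 -1" --pt "0 0 4.5 11.7 5 2.3 -1" --pt "0 0 4.5 11.7 5 2.3 -1"

```text
t: 14.42
ee_pos: [0.6479, 0.138, 0.19]
ee_rot: [-3.137, 0.003, 1.172]
ft_force: [0.0, 0.6, 0.0]
width: 0.007
grip_force: 0.0
```

```bash
python3 -c "
from h import *
print(row((.651,.138,.035),67.3)); print(monitor.state()['ee_pos'])
c=vision.read_camera('top')
c=wrist(); print(proj(c,(.6262,.1749,.05)),proj(c,(.5965,.1049,.05))); a=c['color']; save('w7.png',a)"
```

```text
turn z -0.03  shift 0.046 0.114 6.199
[0.64791421 0.13803976 0.18997292]
[281.27749337 195.30776854] [283.88139131 277.55560062]
```

View pics/w7.png

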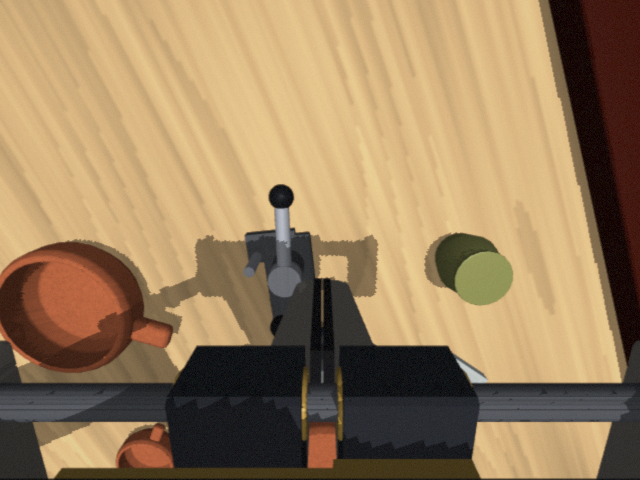

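The ball is at (281,196), as predicted (281,195), with the lever upright in the image just left of the finger. I'll descend now.

Call:
play_rows --pt "0 0 0 0.05 0.15 0.8 -1" --pt "0 0 0 0.05 0.15 2 -1" --pt "0 0 0 0.05 0.15 3.5 -1" --pt "0 0 0 0.05 0.15 5 -1" --pt "0 0 0 0.05 0.15 6.1 -1" --pt "0 0 0 0.05 0.15 6.1 -1" --pt "0 0 0 0.05 -0.2 6.1 -1" --pt "0 0 0 0.05 -0.4 6.1 -1"

```text
t: 15.52
ee_pos: [0.6419, 0.1442, 0.0427]
ee_rot: [3.139, -0.001, 1.172]
ft_force: [-0.5, -1.6, -0.1]
width: 0.003
grip_force: 0.0
```

```bash
python3 -c "
from h import *
arc([4,8,12,16,20,24,28,32],np.array([.5965,.1049]))"
```

```text
at r 0.0601 ang 40.86 yaw 67.17 [0.6419 0.1442 0.0427] [-0.5 -1.6 -0.1]
[0, 0, -0.80, 0.07, -0.15, 0, -1], [0, 0, -1.60, 0.13, -0.31, 0, -1], [0, 0, -2.40, 0.17, -0.47, 0, -1], [0, 0, -3.20, 0.21, -0.63, 0, -1], [0, 0, -4.00, 0.23, -0.80, 0, -1], [0, 0, -4.80, 0.25, -0.97, 0, -1], [0, 0, -5.60, 0.25, -1.14, 0, -1], [0, 0, -6.40, 0.24, -1.30, 0, -1],
```

Call:
play_rows --pt "0 0 -0.8 0.07 -0.15 0.2 -1" --pt "0 0 -1.6 0.13 -0.31 0.2 -1" --pt "0 0 -2.4 0.17 -0.47 0.2 -1" --pt "0 0 -3.2 0.21 -0.63 0.2 -1" --pt "0 0 -4.0 0.23 -0.8 0.2 -1" --pt "0 0 -4.8 0.25 -0.97 0.2 -1" --pt "0 0 -5.6 0.25 -1.14 0.2 -1" --pt "0 0 -6.4 0.24 -1.3 0.2 -1"

```text
t: 16.52
ee_pos: [0.6148, 0.1621, 0.0376]
ee_rot: [3.138, 0.001, 1.733]
ft_force: [2.3, -0.9, -0.1]
width: 0.005
grip_force: 0.8
```

```bash
python3 -c "
from h import *
arc([4,8,12,16,20,24,28,32],np.array([.5965,.1049]))"
```

```text
at r 0.0600 ang 72.24 yaw 99.31 [0.6148 0.1621 0.0376] [ 2.3 -0.9 -0.1]
[0, 0, -0.80, 0.07, -0.15, 0, -1], [0, 0, -1.60, 0.13, -0.31, 0, -1], [0, 0, -2.40, 0.18, -0.47, 0, -1], [0, 0, -3.20, 0.22, -0.63, 0, -1], [0, 0, -4.00, 0.24, -0.80, 0, -1], [0, 0, -4.80, 0.26, -0.96, 0, -1], [0, 0, -5.60, 0.26, -1.13, 0, -1], [0, 0, -6.40, 0.25, -1.30, 0, -1],
```

Call:
play_rows --pt "0 0 -0.8 0.07 -0.15 0 -1" --pt "0 0 -1.6 0.13 -0.31 0 -1" --pt "0 0 -2.4 0.18 -0.47 0 -1" --pt "0 0 -3.2 0.22 -0.63 0 -1" --pt "0 0 -4.0 0.24 -0.8 0 -1" --pt "0 0 -4.8 0.26 -0.96 0 -1" --pt "0 0 -5.6 0.26 -1.13 0 -1"

```text
t: 17.4
ee_pos: [0.5864, 0.1642, 0.0378]
ee_rot: [3.137, 0.003, 2.222]
ft_force: [6.5, 2.1, -2.2]
width: 0.0
grip_force: 3.8
```

```bash
python3 -c "
from h import *
arc([2,4,6,8,10,12],np.array([.5965,.1049]))"
```

```text
at r 0.0602 ang 99.66 yaw 127.31 [0.5864 0.1642 0.0378] [ 6.5  2.1 -2.2]
[0, 0, -0.40, 0.04, -0.08, 0, -1], [0, 0, -0.80, 0.07, -0.15, 0, -1], [0, 0, -1.20, 0.11, -0.23, 0, -1], [0, 0, -1.60, 0.13, -0.31, 0, -1], [0, 0, -2.00, 0.16, -0.39, 0, -1], [0, 0, -2.40, 0.19, -0.47, 0, -1],
```

Call:
play_rows --pt "0 0 -0.2 0.02 -0.04 0 -1" --pt "0 0 -0.4 0.04 -0.08 0 -1" --pt "0 0 -0.4 0.04 -0.08 0 -1"

```text
t: 17.77
ee_pos: [0.5863, 0.1646, 0.0382]
ee_rot: [3.132, 0.005, 2.254]
ft_force: [10.3, 2.7, -5.7]
width: 0.004
grip_force: 4.3
```

Call:
play_rows --pt "0 0 0 0 -0.06 0 -1" --pt "0 0 0 0 -0.12 0 -1" --pt "0 0 0 0 -0.12 0 -1"

```text
t: 18.15
ee_pos: [0.5861, 0.1643, 0.0384]
ee_rot: [3.126, 0.006, 2.253]
ft_force: [15.1, 9.7, -11.0]
width: 0.004
grip_force: 8.4
```

It's firm against the stop: force is rising with no motion. I'll back off, lift clear and verify.

Call:
play_rows --pt "0 0 0 0 0.4 0 -1" --pt "0 0 0 0 0.8 0 -1" --pt "0 0 0 0 0.8 -2 -1" --pt "0 0 0 0 0.8 -4 -1" --pt "0 0 0 0 0.8 -6 -1" --pt "0 0 0 0 0.8 -8 -1" --pt "0 0 0 2 0.8 -9 -1" --pt "0 0 0 4 0.8 -9 -1"

```text
t: 19.15
ee_pos: [0.5333, 0.253, 0.2645]
ee_rot: [3.136, 0.002, 2.253]
ft_force: [1.4, 1.2, -0.3]
width: 0.002
grip_force: 0.0
```

Call:
play_rows --pt "0 0 0 2 0 0 -1" --pt "0 0 0 4 0 0 -1" --pt "0 0 0 6 0 0 -1" --pt "0 0 0 6 0 0 -1"

```text
t: 19.65
ee_pos: [0.4355, 0.3705, 0.2612]
ee_rot: [3.142, -0.0, 2.259]
ft_force: [0.1, 0.3, -0.5]
width: 0.005
grip_force: 0.0
```

```bash
python3 - <<'E'
from h import *
s=monitor.state(); print(s["ee_pos"],s["t"],s["ft_force"])
c=vision.read_camera("top"); im=c["color"]; save("t8.png",cv2.resize(im[140:350,190:450],None,fx=3,fy=2.857,interpolation=cv2.INTER_CUBIC))
m=(im.max(2)<45).astype(np.uint8); m[:150]=0;m[300:]=0;m[:,:215]=0;m[:,415:]=0
n,l,st,ce=cv2.connectedComponentsWithStats(m); pv=np.array([.5965,.1049])
for i in range(1,n):
    if 14<st[i,4]<60: q=ray(c,*ce[i],.055)[:2]; print(ce[i].round(1),"wheel %.4f %.1f"%(np.hypot(*(q-C)),A(q-C)),"lever %.4f %.1f"%(np.hypot(*(q-pv)),A(q-pv)))
E
```

```text
[0.43550366 0.37047487 0.26124498] 19.65 [ 0.06433117  0.31490221 -0.5423738 ]
[282.1 225.7] wheel 0.1258 84.9 lever 0.0434 -113.9
[386.2 227.6] wheel 0.1273 -93.8 lever 0.2943 -97.2
[239.9 237.1] wheel 0.2285 92.8 lever 0.0748 122.2
[333.8 278.1] wheel 0.1239 176.0 lever 0.2183 -134.2
```

View pics/t8.png

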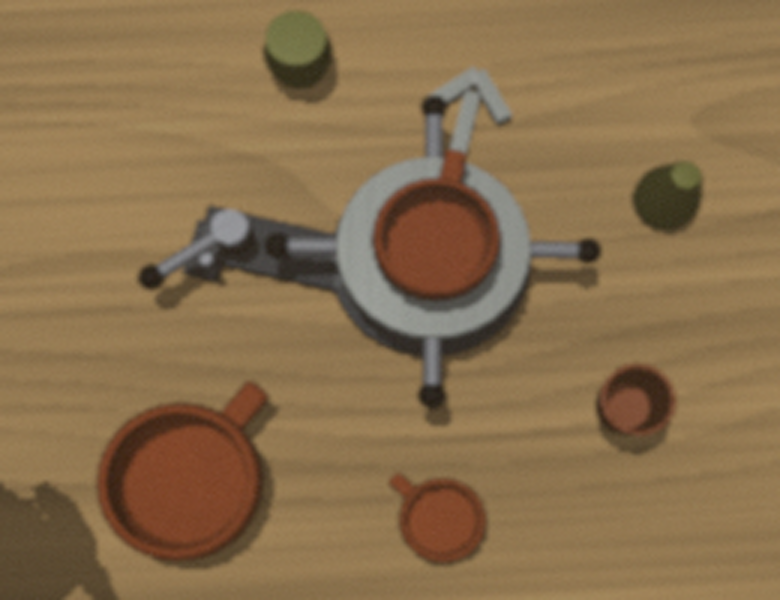

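The lever is at about 122°. The pin at 144° less 20° of contact geometry puts the stop at about 124°, so the lever rests on its pin, as the force showed. The handle runs in line with the arrow, and the bystanders in this view look where they were.

```bash
python3 -c "
from h import *
print(arm.job_done())"
```

```text
the job is handed in; nothing more can be done
None
```

The job is handed in: the pot's handle points along the arrow to within about 1° by my measurement, and the brake lever rests firmly against its stop pin; the verdict was not shown.

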